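Press the hub pins into chair casters and crate them

ROBOT

A 6-joint arm with a two-finger parallel gripper is mounted at the origin on the work surface. World frame = base frame: x ahead of the robot, y to its left, z up, the work surface at z = 0. Lengths are in m, angles in degrees, forces in N, time in s.
With the tool pointing down it reaches from about 0.4 to 0.825 m from the base axis. Payload 7 kg.
Tool frame: the origin (TCP) lies on the centre line of the jaws, within the pads' length; the fingertips stand 19 mm ahead of it and the grasp point (between the pads) is the TCP (r.tips_ahead is the distance from the TCP to the fingertips, in m); z points along the fingers, y is the line along which they close (so a half turn about z gives the same grasp; the last joint's range is limited). The gripper opens to 88 mm and grips with 3 to 60 N. Pads are 19 mm wide; open, the fingers measure 130 mm over their backs; the gripper's body (78 mm by 193 mm) begins 47 mm behind the grasp point.
Start: joints at [-46.92, 20.546, 0.682, 0, -70.136, -16.507], TCP at [0.302, -0.604, 0.246] pointing down, gripper open.
Joint ranges: [-176.03, 176.03], [-82.01, 121.73], [-58.28, 71.71], [-173.87, 95.51], [-174.79, -0.11], [-173.66, 173.66]. Speed limits (degrees/s): [136.94, 136.94, 172.46, 180, 180, 180].

INTERFACE

Orientations are given as [roll, pitch, yaw] about the fixed x, y, z axes, in that order (R = Rz(yaw) Ry(pitch) Rx(roll)).
In Python, from plant import r, viewer, close_job gives the robot as it stands. The module is installed in compiled form; this text tells all that it offers.
- The arm moves only by the tool arm_command, never from a script. Its arguments are lists of equal length, an entry for each row: "travel": the shift along the world's x, y, z scaled (see below), a list of three; "delta_rot": the turn, a rotation vector about the world's x, y, z scaled (see below), a list of three. In form: {"travel": [[dx, dy, dz], ...], "delta_rot": [[rx, ry, rz], ...]}. A call has 1 to 20 rows; each row is the pose to reach, as a shift and turn from the pose commanded when the call began; what a row does not reach only later rows make up. The controller multiplies each number of a shift by 0.5 m and each number of a turn by 90 degrees. A row lasts 1/8 s, in which the tool goes at most 62.5 mm and 10.7 degrees, less where a joint would pass 70% of its speed; a pose out of reach is approached as far as the arm can. A call with a number of a shift or a turn outside -1 to 1 is refused whole. A call with a gripper value outside its range is refused whole. "grip" is the opening, from 0 (shut) to 1 (fully open), set as the call begins (left out, the last holds). The fingers move at their own pace and stop on an object; "newtons" is the grip in N (left out, the last holds). Time passes only in rows, so rows that repeat a pose let the fingers close. It gives the time, the measured TCP pose, the force, the opening and the grip force at its end, in the units of the state.
- r.get_state(): the state, without advancing time (a new reading comes with each control period).
- viewer.capture(name): name is "scene" or "top" or "wrist"; returns a dict with "img" (384x512x3 uint8, red, green, blue), "camera_matrix" (3x3 intrinsics, pixels), "R" (3x3) and "t" (3): a world point X has camera coordinates R X + t; the wrist camera has in their place "mount" (4x4, takes a point from camera to tool coordinates, whose origin is the TCP and whose axes are the flange's). Camera axes: x right, y down, z forward; pixel columns grow to the right and rows downward; lengths in m; the calibration is good to about 2 mm. A picture is of the moment at which its call begins: read the wrist's pose just before it. There is no depth.
- close_job(): hands the job in; it is judged then, once.
The state is a dict: "time_s": time; "joints": joint angles; "qd": joint speeds; "joint_torque": joint torques, N m; "tcp_pos": TCP position; "eef_rot": TCP orientation; "contact_force": force on the tool from outside, world axes, zero at the start; "moment": the same for the moment, N m; "gripper_width": finger opening in m; "gripper_force": force on a finger pad.
Only numpy, scipy, OpenCV 4.12 (cv2) and the standard library are available. Lean on these libraries where they do the work, as an engineer would, in place of code of your own. Each camera call takes 0.05 s, during which the arm holds its last target. There are 200 camera calls.

TASK

Pick the white-wheeled chair casters (two or three of them) out of the wooden tray and lay them all in the bays of the blue lever press, one to a bay, brass pin upward. Pull the red-gripped lever down to its stop so that one stroke presses all the pins in, still with all the casters in their bays, then ease the sprung lever slowly back up to rest without letting it snap, and drop every finished caster into the red crate. Leave the orange-wheeled caster and the black glides in the tray, do not disturb the other things on the bench, and do not push the pins in before the press does.

Things in the scene. Friction and masses are not known exactly. Their poses are not given: they have to be found in the camera images.
- press: fixed blue press. Sizes in mm. Origin: on the bench under the middle of its row of 3 bays; +x away from robot to the hinge, bays along y. Base y +-116, x -60 to 90, top (bay floor) 30 up. Bays 64 wide (y), 66 deep (x), parted by ridges 6 high, 6 thick: a caster in a bay can be 7 off-centre in y, 8 in x. Cheeks 12 thick, 92 high at y +-122, x 55 to 105.
- bay1 (a point): centre of the floor of a bay, at press x 0, y -70, 30 above the bench; axes as the press (sizes in mm)
- bay2 (a point): centre of the floor of a bay, at press x 0, y 0, 30 above the bench; axes as the press (sizes in mm)
- bay3 (a point): centre of the floor of a bay, at press x 0, y 70, 30 above the bench; axes as the press (sizes in mm)
- lever (a joint): press lever, rad: 0 at rest (up, 0.08 past vertical), 1.65 at its stop (pulled to robot and down). Sprung back to 0: at the grip about 1 N near rest, 5 N at the stop, plus 2 to 3 N per pin being pressed; let go low, it snaps back. Carries a plate 205 wide (y), from 30 to 125 off the hinge, 12 thick, whose underside presses the pins; level, 75 above the bench, at the stop. (sizes in mm)
- lever_grip (a point): centre of the red grip: round bar 18 thick along press y, free over 110 between two arms at y +-85; moves with the lever, 191 from the hinge axis: at rest 34 beyond the hinge (press +x) and 188 above it, at the stop 190 nearer the robot than the hinge and 20 above it (sizes in mm)
- lever_hinge (a point): fixed point on the lever's hinge axis in the middle of the press, at press x 80, y 0, 75 above the bench; axes as the press; the axis runs along y (sizes in mm)
- tray: fixed shallow wooden tray, 280 (x) x 220 (y), floor 4 thick, rim 6 thick and 12 high; holds the casters and other parts, left or right of the press. Sizes in mm. Origin: centre of its underside, on the bench
- crate: fixed open red plastic crate, 260 (x) x 200 (y) x 80 high, walls and floor 5 thick (rim 12 thick outside), on the other side of the press from the tray. Sizes in mm. Origin: centre of its underside, on the bench
- crate_floor (a point): centre of the crate's inner floor, 5 above the bench (sizes in mm)
- caster1: black twin-wheel chair caster with white treads (may be absent), 110 g, lying on one wheel: cylinder 50 across, 44 high; steel stem 11 thick reaches along +x to 47 from the axis, centre 22 up; brass pin 16 across stands 10 proud in the middle of the top. Grip across the upper wheel (28 to 44 up), any yaw. Sizes in mm. Origin: centre of lower face, z up the axle.
- pin1 (a joint): how far the brass pin of caster1 is pushed in, m (read with up to 2 mm noise): 0 stands 10 mm proud, 0.010 flush; needs about 5 N and stays where it is pushed; the press at its stop leaves it 0.008 to 0.010
- caster2: black twin-wheel chair caster with white treads (may be absent), 110 g, lying on one wheel: cylinder 50 across, 44 high; steel stem 11 thick reaches along +x to 47 from the axis, centre 22 up; brass pin 16 across stands 10 proud in the middle of the top. Grip across the upper wheel (28 to 44 up), any yaw. Sizes in mm. Origin: centre of lower face, z up the axle.
- pin2 (a joint): how far the brass pin of caster2 is pushed in, m (read with up to 2 mm noise): 0 stands 10 mm proud, 0.010 flush; needs about 5 N and stays where it is pushed; the press at its stop leaves it 0.008 to 0.010
- caster3: black twin-wheel chair caster with white treads (may be absent), 110 g, lying on one wheel: cylinder 50 across, 44 high; steel stem 11 thick reaches along +x to 47 from the axis, centre 22 up; brass pin 16 across stands 10 proud in the middle of the top. Grip across the upper wheel (28 to 44 up), any yaw. Sizes in mm. Origin: centre of lower face, z up the axle.
- pin3 (a joint): how far the brass pin of caster3 is pushed in, m (read with up to 2 mm noise): 0 stands 10 mm proud, 0.010 flush; needs about 5 N and stays where it is pushed; the press at its stop leaves it 0.008 to 0.010
- orange_caster: caster of the same shape with orange wheels and no pin (a different type): stays in the tray. Sizes in mm. Origin: centre of its lower face
- glide1: black chair glide: disc 48 in diameter, 12 high, with a steel stem 11 in diameter standing to 46 high; stays in the tray. Sizes in mm. Origin: centre of its underside
- glide2: black chair glide: disc 48 in diameter, 12 high, with a steel stem 11 in diameter standing to 46 high; stays in the tray. Sizes in mm. Origin: centre of its underside
- screwdriver: screwdriver 180 long lying between the robot and the press; bystander. Sizes in mm. Origin: under its middle
- wrench: wrench 170 long lying beyond the press; bystander. Sizes in mm. Origin: under its middle
- calculator: blue calculator 150 x 90 x 18, lying beyond the press on the right; bystander. Sizes in mm. Origin: centre of its underside
- tape_roll: amber ring of tape, 90 across, 24 high, lying beyond the press on the left; bystander. Sizes in mm. Origin: centre of its underside
Not all that is in view belongs to the job. Leave any purple look-alike of the caster3 alone.

How it is judged:
By the outcome, as a careful person would: the job done as asked, in the order asked, and still so for the second after the job is handed in, with the robot touching nothing.
Of caster1, caster2, caster3 only 2 to 3 are there at a start; the rules pass over those that are not, and their reading is None.
At some moment in a run one of caster1, caster2, caster3 may be knocked a few centimetres aside while the robot is not near it.
It also fails if it takes over 210 s, if anything falls off the work surface, if the arm or the gripper's body presses on something with over 40 N, if the wrist force passes 120 N, or if a joint passes its speed limit or range.

## Working session

There is one attempt and no reset: what is moved stays moved. The work goes in short steps, Python scripts to look and compute and a tool call to move; the robot and the scene stay as the last step left them, time stands still between calls to the robot, and variables do not carry over. Pictures are saved under pics/ and viewed, at most 14 in all, crops included, and the job is handed in when it is done.

Besides the shell and the picture viewer there is one more tool, called after "Emit:" as name(argument=value, ...) on one line, values as JSON. arm_command: Moves the arm, as the interface text tells. Shifts and turns lie within -1 to 1; 1 stands for 0.5 m of shift or 90 degrees of turn. Its arguments: {"type":"object","properties":{"travel":{"type":"array"},"delta_rot":{"type":"array"},"grip":{"type":"number"},"newtons":{"type":"number"}},"required":["travel","delta_rot"]}

```bash
mkdir -p pics; python3 - <<'E'
from plant import r, viewer
import cv2, numpy as np, pickle
s=r.get_state(); print({k:np.round(v,3).tolist() if v is not None and not isinstance(v,dict) else v for k,v in s.items()})
for n in ("scene","top"):
    c=viewer.capture(n); cv2.imwrite(f"pics/{n}0.png",cv2.resize(c["img"][:,:,::-1],(800,600),interpolation=cv2.INTER_CUBIC))
    pickle.dump(c,open(f"{n}.pkl","wb")); print(n,c["camera_matrix"].round(1).tolist(),c["R"].round(3).tolist(),c["t"].round(3).tolist())
E
```

```text
{'time_s': 0.0, 'joints': [-46.919, 20.591, 0.635, -0.02, -70.136, -16.508], 'qd': [0.01, -0.072, 0.094, 0.085, 0.056, -0.079], 'joint_torque': [0.001, -58.272, 29.306, 6.997, 0.007, -0.0], 'tcp_pos': [0.302, -0.603, 0.245], 'eef_rot': [179.907, -0.008, -153.434], 'contact_force': [0.116, -0.113, -0.711], 'moment': [-0.022, 0.048, -0.03], 'gripper_force': 0.0, 'gripper_width': 0.088}
scene [[448.3, 0.0, 255.6], [0.0, 448.3, 192.6], [0.0, 0.0, 1.0]] [[0.729, 0.685, 0.004], [0.449, -0.473, -0.758], [-0.518, 0.554, -0.652]] [-0.317, -0.132, 1.843]
top [[450.4, 0.0, 253.4], [0.0, 450.4, 195.9], [0.0, 0.0, 1.0]] [[-0.036, -0.999, -0.004], [-0.979, 0.036, -0.199], [0.199, -0.003, -0.98]] [-0.054, 0.531, 1.657]
```

View pics/scene0.png

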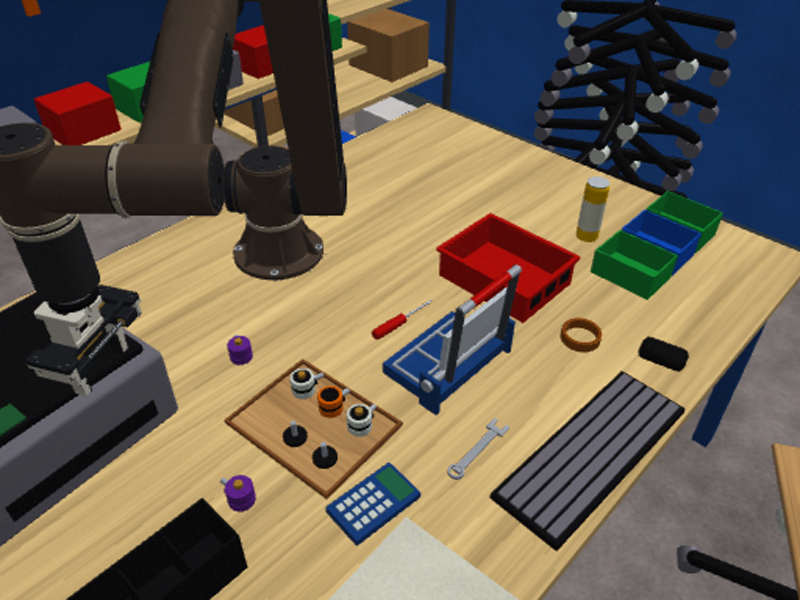

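View pics/top0.png

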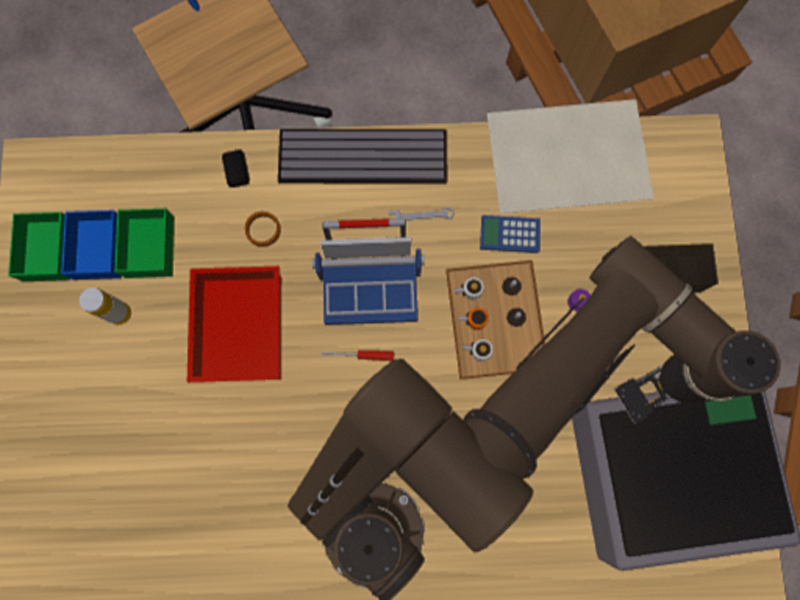

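The tray (top view) holds two white-wheeled casters with brass pins at (473,287) and (483,349). Between them is the orange caster at (478,318), and the glides are at (512,285) and (516,317). Purple look-alikes stand outside the tray. The press is at (370,290) and the crate at (235,325).

```bash
cat > h.py <<'E'
import numpy as np, pickle, cv2
from scipy.spatial.transform import Rotation as Ro
from scipy.optimize import least_squares
def load(n): return pickle.load(open(n+".pkl","rb"))
def snap(tag,name="wrist"):
    """capture; for wrist store R,t from pose; save native pickled and 800x600 png"""
    from plant import r, viewer
    s=r.get_state(); c=viewer.capture(name)
    if name=="wrist":
        T=np.eye(4); T[:3,:3]=Ro.from_euler("xyz",s["eef_rot"],degrees=True).as_matrix(); T[:3,3]=s["tcp_pos"]
        W=np.linalg.inv(T@c["mount"]); c["R"],c["t"]=W[:3,:3],W[:3,3]
    pickle.dump(c,open(tag+".pkl","wb"))
    cv2.imwrite(f"pics/{tag}.png",cv2.resize(c["img"][:,:,::-1],(800,600),interpolation=cv2.INTER_CUBIC))
    return c
def proj(c,X):
    p=c["camera_matrix"]@(c["R"]@np.asarray(X,float)+c["t"]); return p[:2]/p[2]
def ray(c,uv):
    d=c["R"].T@np.linalg.solve(c["camera_matrix"],[*uv,1.]); return -c["R"].T@c["t"], d
def atz(c,uv,z,big=True):
    """world point at height z seen at pixel (800x600 pixel if big)"""
    uv=np.asarray(uv,float)/(1.5625 if big else 1)
    o,d=ray(c,uv); return o+d*(z-o[2])/d[2]
def tri(cs,uvs,big=True):
    uvs=[np.asarray(u,float)/(1.5625 if big else 1) for u in uvs]
    A=[];b=[]
    for c,u in zip(cs,uvs):
        o,d=ray(c,u); d/=np.linalg.norm(d); P=np.eye(3)-np.outer(d,d); A.append(P); b.append(P@o)
    X=np.linalg.lstsq(np.vstack(A),np.hstack(b),rcond=None)[0]
    return X,[np.round(proj(c,X)-u,1).tolist() for c,u in zip(cs,uvs)]
E
python3 - <<'E'
from h import *
t,s=load("top"),load("scene")
for n,a,b in [("cA",(473,287),(302,374)),("cB",(483,349),(360,411)),("x",0,0)][:0]+[("far",(473,287),(360,411)),("near",(483,349),(302,374)),("orange",(478,318),(330,394))]:
    X,e=tri([t,s],[a,b]); print(n,X.round(3),e)
for n,p,z in [("bay l-near",(324,322),.036),("bay r-near",(417,320),.036),("far-l",(324,283),.036),("far-r",(415,280),.036),("crate",(235,325),.005),("grip l",(340,224),.26),("grip r",(392,223),.26),("tray",(447,270),.012),("tray",(531,262),.012),("tray",(548,370),.012),("tray",(461,377),.012)]: print(n,atz(t,p,z).round(3))
w=snap("w0"); print(w["mount"].round(3).tolist(), w["camera_matrix"].round(0).tolist())
E
```

```text
far [ 0.573 -0.263  0.043] [[-0.4, -0.3], [-0.6, 0.1]]
near [ 0.418 -0.277  0.047] [[-0.4, -0.2], [-0.5, 0.1]]
orange [ 0.495 -0.271  0.04 ] [[-0.3, -0.2], [-0.5, 0.1]]
bay l-near [0.499 0.104 0.036]
bay r-near [ 0.496 -0.123  0.036]
far-l [0.597 0.103 0.036]
far-r [ 0.596 -0.123  0.036]
crate [0.505 0.329 0.005]
grip l [0.674 0.043 0.26 ]
grip r [ 0.672 -0.07   0.26 ]
tray [ 0.625 -0.205  0.012]
tray [ 0.638 -0.417  0.012]
tray [ 0.364 -0.439  0.012]
tray [ 0.355 -0.225  0.012]
[[-0.001, -0.956, -0.295, 0.08], [1.0, -0.001, -0.001, -0.0], [0.001, -0.295, 0.956, -0.14], [0.0, 0.0, 0.0, 1.0]] [[302.0, 0.0, 253.0], [0.0, 302.0, 190.0], [0.0, 0.0, 1.0]]
```

Emit:
arm_command(travel=[[0.34,0.67,0.1],[0.34,0.67,0.1],[0.34,0.67,0.1],[0.34,0.67,0.1],[0.34,0.67,0.1],[0.34,0.67,0.1],[0.34,0.67,0.1],[0.34,0.67,0.1],[0.34,0.67,0.1]], delta_rot=[[0,0,-0.295],[0,0,-0.295],[0,0,-0.295],[0,0,-0.295],[0,0,-0.295],[0,0,-0.295],[0,0,-0.295],[0,0,-0.295],[0,0,-0.295]])

```text
time_s: 1.27
tcp_pos: [0.4713, -0.2695, 0.2952]
eef_rot: [180.0, -0.0, 180.0]
contact_force: [0.5, 0.0, -1.3]
gripper_width: 0.088
gripper_force: 0.0
```

```bash
python3 -c "
from h import *; snap('w1')"
```

Emit:
arm_command(travel=[[0,0.1,0],[0,0.25,0],[0,0.3,0],[0,0.3,0],[0,0.3,0]], delta_rot=[[0,0,0],[0,0,0],[0,0,0],[0,0,0],[0,0,0]])

```text
time_s: 1.95
tcp_pos: [0.4718, -0.1195, 0.2955]
eef_rot: [-180.0, -0.0, 180.0]
contact_force: [0.3, 0.3, 0.0]
gripper_width: 0.0872
gripper_force: 0.0
```

```bash
python3 -c "
from h import *; snap('w2')"
```

```text
(no output)
```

View pics/w1.png

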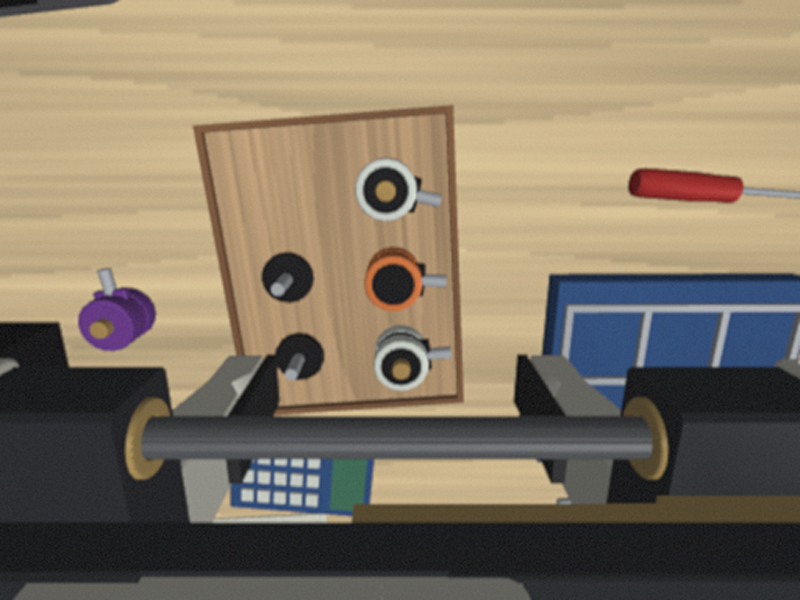

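View pics/w2.png

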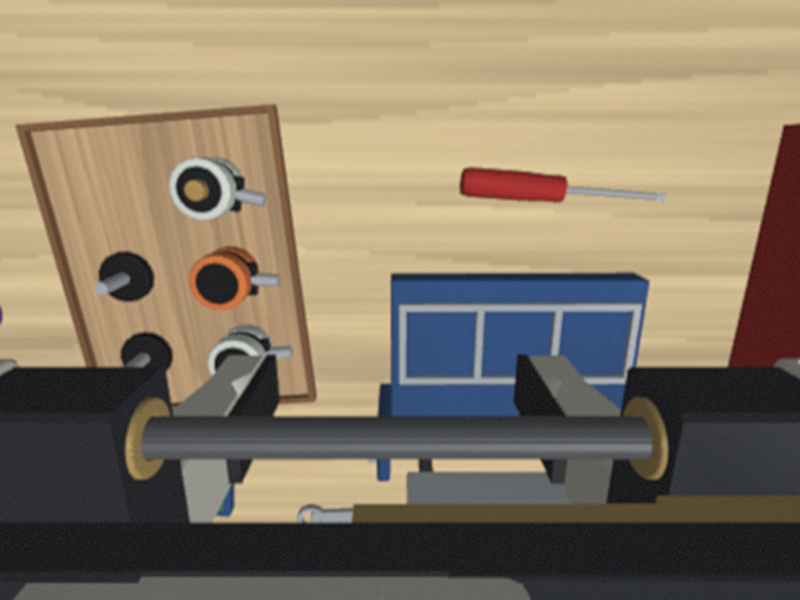

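w1 shows the near white caster at (386,190), the far white caster at (402,362), the orange one at (394,283) and the glides at (287,278) and (298,355). A purple look-alike is at (110,318), outside the tray. In w2 the bay frame runs from (402,308) to (640,382). The two white-tread, brass-pin casters fit the description, so I'll confirm them in a crop and triangulate.

```bash
python3 - <<'E'
from h import *
c=load("w1"); cv2.imwrite("pics/crop1.png",cv2.resize(c["img"][90:265,170:310,::-1],(640,800*100//100),interpolation=cv2.INTER_CUBIC)[:600] if 0 else cv2.resize(c["img"][90:265,170:310,::-1],(480,600),interpolation=cv2.INTER_CUBIC))
w1,w2,t,s=load("w1"),load("w2"),load("top"),load("scene")
def show(n,cs,u): X,e=tri(cs,u); print(n,X.round(4),e)
show("near pin",[w1,w2],[(386,190),(196,190)])
show("near pin+t",[w1,w2,t,s],[(386,190),(196,190),(483,349),(302,374)])
show("far pin",[w1,t,s],[(402,370),(473,287),(360,411)])
show("orange top",[w1,w2],[(394,285),(220,281)])
show("bayNL",[w1,w2],[(566,308),(402,308)])
print("NR",atz(w2,(640,308),.036),"FL",atz(w2,(402,382),.036),"FR",atz(w2,(627,382),.036),"NL",atz(w2,(402,308),.036))
show("base NL",[w1,w2],[(550,276),(391,275)])
show("trayNR",[w1,w2],[(453,107),(275,106)])
# stem tips at z=.026
for n,c,u in [("near stem",w1,(440,200)),("far stem",w1,(450,353))]: print(n,atz(c,u,.026).round(4))
E
```

```text
near pin [ 0.4205 -0.2781  0.0551] [[0.0, 0.2], [-0.0, -0.2]]
near pin+t [ 0.4198 -0.2786  0.0499] [[-0.3, -0.7], [1.2, -1.1], [-0.0, -0.9], [-0.4, -0.1]]
far pin [ 0.5754 -0.2641  0.0481] [[0.7, -2.7], [0.1, -1.2], [-0.4, -0.2]]
orange top [ 0.4997 -0.272   0.0438] [[0.0, -1.1], [-0.0, 1.1]]
bayNL [ 0.5285 -0.115   0.0259] [[0.0, 0.2], [-0.0, -0.2]]
NR [0.52564419 0.09707782 0.036     ] FL [ 0.59860248 -0.11497584  0.036     ] FR [0.59877781 0.09594464 0.036     ] NL [ 0.52541073 -0.11513984  0.036     ]
base NL [ 0.5035 -0.1252  0.0041] [[0.0, -0.2], [-0.0, 0.2]]
trayNR [ 0.3554 -0.2221  0.0086] [[0.0, -0.2], [0.0, 0.2]]
near stem [ 0.4309 -0.2327  0.026 ]
far stem [ 0.5727 -0.2196  0.026 ]
```

View pics/crop1.png

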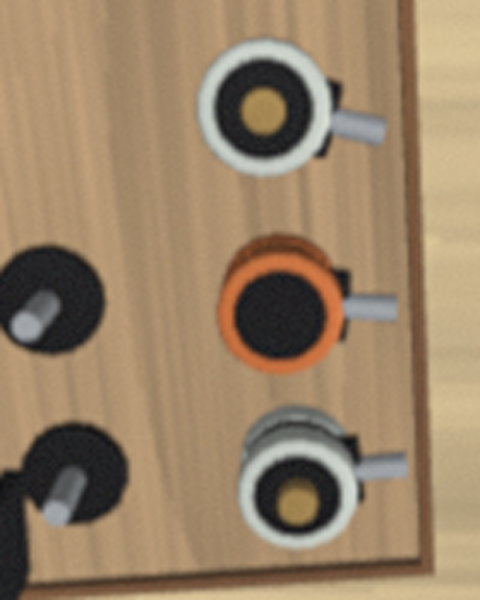

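The crop confirms it: both white-tread casters have brass pins, and the middle one is orange with no pin. Next I'll detect the rings automatically for precise centres.

```bash
cat >> h.py <<'E'
def rings(c,z,amin=60):
    """white tread rings: world centre at ring height z (filled hull centroid), diameter"""
    im=c["img"].astype(int); m=((im.min(2)>135)&(im.max(2)-im.min(2)<28)).astype(np.uint8)
    out=[]
    for k in cv2.findContours(m,cv2.RETR_EXTERNAL,cv2.CHAIN_APPROX_NONE)[0]:
        if cv2.contourArea(k)<amin: continue
        h=cv2.convexHull(k); (x,y),(a,b),_=cv2.minAreaRect(h)
        P=np.array([atz(c,p[0],z,False) for p in h]); (cx,cy),rad=cv2.minEnclosingCircle(P[:,:2].astype(np.float32))
        if .018<rad<.034: out.append((round(x),round(y),round(cx,4),round(cy,4),round(2*rad*1000,1)))
    return out
E
python3 - <<'E'
from h import *
for n in("w1","w2","top","scene"): print(n,rings(load(n),.048))
w=load("w1"); print(atz(w,(401.4,370.8),.058),atz(load("top"),(473,287),.058),w["img"][120,285:290].tolist(), w["img"][121,228:240].tolist())
E
```

```text
w1 [(494, 123, 0.4237, 0.0311, 45.9)]
w2 [(207, 330, 0.7419, -0.1937, 54.8), (149, 225, 0.572, -0.2638, 53.9)]
top [(58, 191, 0.5757, 0.6742, 57.7)]
scene [(196, 241, 0.4302, -0.2746, 65.0), (382, 116, 0.4601, 0.8095, 60.0)]
[ 0.57548055 -0.26571341  0.058     ] [ 0.56832032 -0.26227727  0.058     ] [[163, 135, 105], [157, 131, 100], [121, 96, 71], [122, 90, 64], [127, 92, 66]] [[176, 182, 175], [195, 200, 194], [197, 204, 197], [183, 189, 181], [110, 114, 110], [46, 47, 48], [32, 34, 33], [36, 34, 37], [31, 31, 36], [36, 38, 38], [34, 35, 36], [51, 45, 40]]
```

```bash
sed -i 's/im.min(2)>135)/im.min(2)>th)/; s/def rings(c,z,amin=60)/def rings(c,z,amin=40,th=165)/' h.py
python3 - <<'E'
from h import *
for th in (160,172):
  for n in("w1","w2","top"): print(th,n,rings(load(n),.048,th=th))
E
```

```text
160 w1 [(256, 234, 0.5753, -0.2657, 48.9), (247, 121, 0.4207, -0.2782, 49.0)]
160 w2 [(147, 226, 0.5729, -0.2666, 48.2), (128, 121, 0.4205, -0.2781, 49.3)]
160 top [(58, 191, 0.5763, 0.6742, 55.4)]
172 w1 [(256, 234, 0.5749, -0.2659, 47.6), (247, 121, 0.4207, -0.2782, 48.6)]
172 w2 [(147, 225, 0.5729, -0.2666, 46.6), (128, 120, 0.4206, -0.2781, 48.2)]
172 top []
```

Emit:
arm_command(travel=[[-0.05,-0.16,0],[-0.1,-0.28,-0.1],[-0.102,-0.317,-0.22],[-0.102,-0.317,-0.34],[-0.102,-0.317,-0.4],[-0.102,-0.317,-0.44],[-0.102,-0.317,-0.47],[-0.102,-0.317,-0.484],[-0.102,-0.317,-0.484],[-0.102,-0.317,-0.484]], delta_rot=[[0,0,0],[0,0,0],[0,0,0],[0,0,0],[0,0,0],[0,0,0],[0,0,0],[0,0,0],[0,0,0],[0,0,0]], grip=0.8)

```text
time_s: 3.25
tcp_pos: [0.4216, -0.2773, 0.0545]
eef_rot: [-180.0, 0.1, -180.0]
contact_force: [0.4, -0.8, 0.3]
gripper_width: 0.0704
gripper_force: 0.0
```

Emit:
arm_command(travel=[[0,0,0],[0,0,0],[0,0,0],[0,0,0],[0,0,0],[0,0,0]], delta_rot=[[0,0,0],[0,0,0],[0,0,0],[0,0,0],[0,0,0],[0,0,0]], grip=0.4, newtons=15)

```text
time_s: 4.0
tcp_pos: [0.4212, -0.2772, 0.0539]
eef_rot: [-180.0, 0.0, -180.0]
contact_force: [-0.1, 1.6, 5.6]
gripper_width: 0.0492
gripper_force: 15.0
```

Emit:
arm_command(travel=[[0,0,0.04],[0,0,0.12],[0,0,0.2],[0.04,0.1,0.22],[0.09,0.22,0.22],[0.14,0.34,0.22],[0.19,0.46,0.22],[0.24,0.58,0.22],[0.27,0.65,0.22],[0.278,0.676,0.22],[0.278,0.676,0.2],[0.278,0.676,0.16],[0.278,0.676,0.12],[0.278,0.676,0.12]], delta_rot=[[0,0,0],[0,0,0],[0,0,0],[0,0,0],[0,0,0],[0,0,0],[0,0,0],[0,0,0],[0,0,0],[0,0,0],[0,0,0],[0,0,0],[0,0,0],[0,0,0]])

```text
time_s: 5.75
tcp_pos: [0.558, 0.059, 0.1116]
eef_rot: [-179.9, -0.2, 179.9]
contact_force: [0.3, -0.1, -1.6]
gripper_width: 0.0495
gripper_force: 15.0
```

```bash
python3 -c "
from h import *; snap('w3')
for n in ('top',): print(rings(snap('t3',n),.048,th=150,amin=10))"
```

```text
[(58, 191, 0.5763, 0.6742, 55.4)]
```

View pics/w3.png

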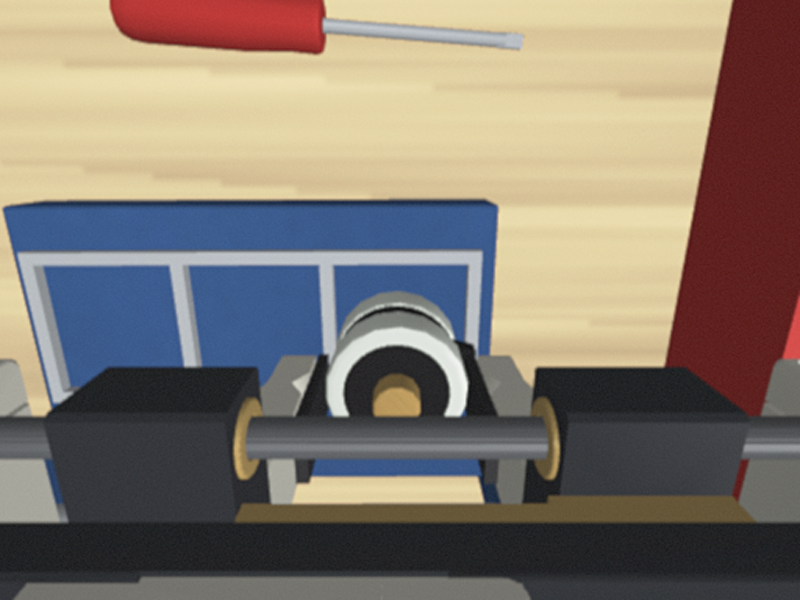

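The caster hangs level over the right-hand bay in the image (bay3). The bay's ridges are at columns 327 and 474 and row 258, and the caster is centred near column 398.

```bash
python3 -c "
from h import *; w=load('w3')
print([atz(w,p,.036).round(4).tolist() for p in [(327,300),(476,300),(400,258),(100,258),(400,203)]], atz(w,(398,370),.092).round(4), atz(w,(400,200),.03).round(4))"
```

```text
[[0.5456, 0.0252, 0.036], [0.5457, 0.0966, 0.036], [0.5252, 0.0602, 0.036], [0.5249, -0.0799, 0.036], [0.4999, 0.0602, 0.036]] [0.5554 0.0591 0.092 ] [0.4991 0.0602 0.03  ]
```

Emit:
arm_command(travel=[[0.004,0.004,-0.02],[0.004,0.004,-0.04],[0.004,0.004,-0.055],[0.004,0.004,-0.061],[0.004,0.004,-0.061]], delta_rot=[[0,0,0],[0,0,0],[0,0,0],[0,0,0],[0,0,0]])

```text
time_s: 6.48
tcp_pos: [0.5618, 0.0628, 0.0828]
eef_rot: [-180.0, -0.0, -180.0]
contact_force: [0.4, 0.3, -1.8]
gripper_width: 0.0497
gripper_force: 15.0
```

Emit:
arm_command(travel=[[0,0,0],[0,0,0],[0,0,0],[0,0,0]], delta_rot=[[0,0,0],[0,0,0],[0,0,0],[0,0,0]], grip=0.8)

```text
time_s: 6.98
tcp_pos: [0.562, 0.0629, 0.0832]
eef_rot: [180.0, 0.0, -180.0]
contact_force: [-0.4, 0.0, -0.6]
gripper_width: 0.0698
gripper_force: 0.0
```

Emit:
arm_command(travel=[[0,0,0.05],[0,0,0.15],[-0.05,-0.1,0.25],[-0.15,-0.22,0.36],[-0.18,-0.32,0.4],[-0.18,-0.44,0.4],[-0.18,-0.54,0.4],[-0.18,-0.6,0.4],[-0.18,-0.6,0.4]], delta_rot=[[0,0,0],[0,0,0],[0,0,0],[0,0,0],[0,0,0],[0,0,0],[0,0,0],[0,0,0],[0,0,0]])

```text
time_s: 8.1
tcp_pos: [0.4713, -0.2398, 0.2829]
eef_rot: [-180.0, -0.0, 179.8]
contact_force: [-0.1, -0.0, -0.0]
gripper_width: 0.0699
gripper_force: 0.0
```

```bash
python3 -c "
from h import *; w=snap('w4')
for th in (150,160,172): print(rings(w,.048,th=th),rings(w,.074,th=th))"
```

```text
[(491, 227, 0.5664, 0.0825, 49.2), (486, 124, 0.4242, 0.0417, 64.1)] [(242, 239, 0.5599, -0.2539, 66.4), (491, 227, 0.5543, 0.0601, 45.8), (486, 124, 0.4219, 0.0222, 59.7)]
[(235, 238, 0.575, -0.2659, 48.9), (491, 226, 0.5679, 0.0828, 49.0)] [(235, 238, 0.5623, -0.2641, 45.5), (491, 226, 0.5557, 0.0604, 45.6)]
[(235, 238, 0.5749, -0.266, 48.1), (491, 227, 0.5672, 0.0826, 49.0)] [(235, 238, 0.562, -0.2642, 44.8), (491, 227, 0.555, 0.0602, 45.6)]
```

View pics/w4.png

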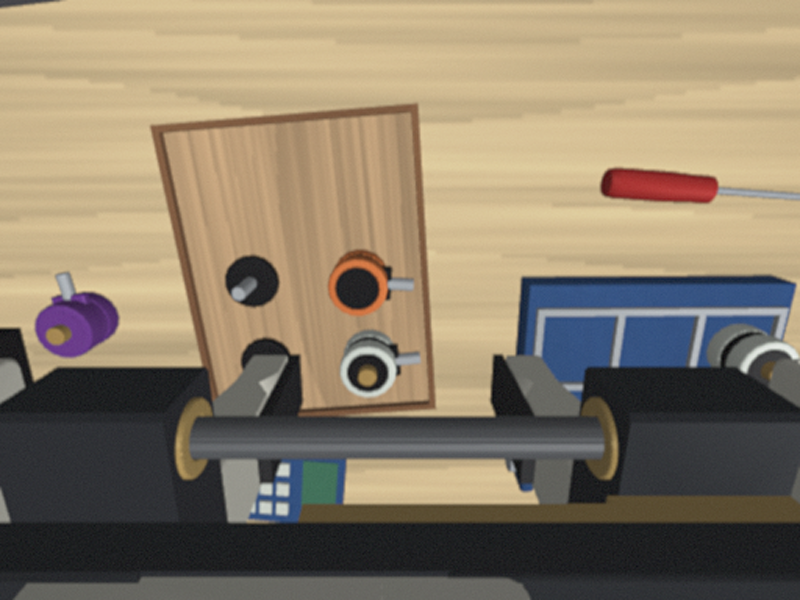

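The far caster is still at (368,370) and the first caster sits in bay3 at (750,350).

Emit:
arm_command(travel=[[0.08,-0.03,0],[0.16,-0.052,-0.06],[0.207,-0.052,-0.16],[0.207,-0.052,-0.26],[0.207,-0.052,-0.34],[0.207,-0.052,-0.4],[0.207,-0.052,-0.44],[0.207,-0.052,-0.458],[0.207,-0.052,-0.458],[0.207,-0.052,-0.458]], delta_rot=[[0,0,0],[0,0,0],[0,0,0],[0,0,0],[0,0,0],[0,0,0],[0,0,0],[0,0,0],[0,0,0],[0,0,0]])

```text
time_s: 9.4
tcp_pos: [0.5762, -0.263, 0.0552]
eef_rot: [-180.0, 0.1, -179.9]
contact_force: [0.6, -0.8, 0.4]
gripper_width: 0.07
gripper_force: 0.0
```

Emit:
arm_command(travel=[[0,0,0],[0,0,0],[0,0,0],[0,0,0],[0,0,0],[0,0,0]], delta_rot=[[0,0,0],[0,0,0],[0,0,0],[0,0,0],[0,0,0],[0,0,0]], grip=0.4, newtons=15)

```text
time_s: 10.15
tcp_pos: [0.5757, -0.2634, 0.0546]
eef_rot: [-180.0, 0.0, -180.0]
contact_force: [-0.9, -1.2, 5.7]
gripper_width: 0.0497
gripper_force: 15.0
```

Emit:
arm_command(travel=[[0,0,0.04],[0,0,0.12],[0,0,0.2],[-0.01,0.1,0.22],[-0.02,0.2,0.22],[-0.029,0.3,0.22],[-0.029,0.36,0.22],[-0.029,0.369,0.2],[-0.029,0.369,0.16],[-0.029,0.369,0.12],[-0.029,0.369,0.09],[-0.029,0.369,0.07],[-0.029,0.369,0.056],[-0.029,0.369,0.056],[-0.029,0.369,0.056]], delta_rot=[[0,0,0],[0,0,0],[0,0,0],[0,0,0],[0,0,0],[0,0,0],[0,0,0],[0,0,0],[0,0,0],[0,0,0],[0,0,0],[0,0,0],[0,0,0],[0,0,0],[0,0,0]])

```text
time_s: 12.02
tcp_pos: [0.5613, -0.0787, 0.0826]
eef_rot: [180.0, 0.0, -180.0]
contact_force: [-0.2, -0.1, -1.1]
gripper_width: 0.0493
gripper_force: 15.0
```

Emit:
arm_command(travel=[[0,0,0],[0,0,0],[0,0,0],[0,0,0]], delta_rot=[[0,0,0],[0,0,0],[0,0,0],[0,0,0]], grip=0.8)

```text
time_s: 12.52
tcp_pos: [0.561, -0.0787, 0.0822]
eef_rot: [180.0, 0.0, -180.0]
contact_force: [0.2, 0.9, 0.0]
gripper_width: 0.0697
gripper_force: 0.0
```

Emit:
arm_command(travel=[[0,0,0.05],[0,0,0.15],[-0.08,0.05,0.25],[-0.15,0.1,0.35],[-0.2,0.14,0.42],[-0.2,0.14,0.46],[-0.2,0.14,0.46]], delta_rot=[[0,0,0],[0,0,0],[0,0,0],[0,0,0],[0,0,0],[0,0,0],[0,0,0]])

```text
time_s: 13.4
tcp_pos: [0.4614, -0.0082, 0.3141]
eef_rot: [179.9, 0.2, -179.9]
contact_force: [0.1, 0.6, -0.2]
gripper_width: 0.0698
gripper_force: 0.0
```

```bash
python3 -c "
from h import *; w=snap('w5'); snap('t5','top'); snap('s5','scene')
for th in (160,172): print(rings(w,.074,th=th))"
```

```text
[]
[(302, 231, 0.5615, 0.062, 48.6), (205, 231, 0.561, -0.0786, 48.7)]
```

View pics/w5.png

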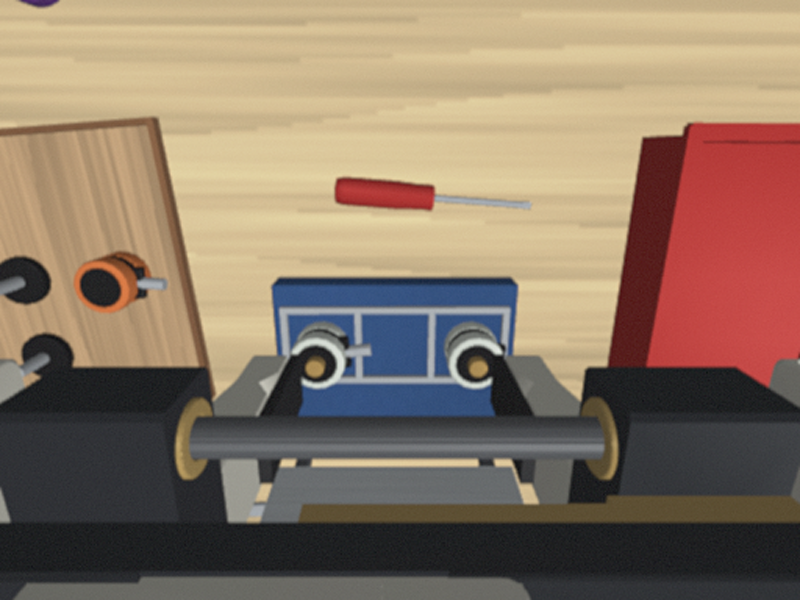

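Both casters sit in the outer bays, bay1 at (317,365) and bay3 at (478,365), pins up. Now I'll locate the red grip bar.

```bash
python3 - <<'E'
from h import *
from plant import r
print(np.round(r.get_state()["joints"],1))
t,s=load("top"),load("scene"); u=[]
for c,(x0,x1,y0,y1) in ((t,(200,275,130,152)),(s,(290,340,165,200))):
    im=c["img"][y0:y1,x0:x1].astype(int); m=(im[...,0]>100)&(im[...,1]<70)&(im[...,2]<70)
    k,l,st,ce=cv2.connectedComponentsWithStats(m.astype(np.uint8)); i=1+st[1:,4].argmax(); print(st[i],ce[i]+[x0,y0]); u.append(ce[i]+[x0,y0])
X,e=tri([t,s],u,False); print(X.round(4),e)
for c in(t,s): print(proj(c,[.675,-.009,.263]),u)
E
```

```text
[  23.5   -2.4  -18.7   -0.   -73.8 -113.5]
[ 17  10  32   6 148] [232.52702703 142.7027027 ]
[  0   0  50  35 721] [319.78640777 175.95145631]
[ 0.6749 -0.0008  0.286 ] [[-2.5, -2.5], [-4.0, 0.9]]
[232.82240448 142.25047698] [array([232.52702703, 142.7027027 ]), array([319.78640777, 175.95145631])]
[313.4198703  184.20858397] [array([232.52702703, 142.7027027 ]), array([319.78640777, 175.95145631])]
```

Emit:
arm_command(travel=[[0,0,0.08],[0,0,0.17],[0,0,0.18],[0,0,0.18],[0.08,0,0.18],[0.16,0,0.18],[0.24,0,0.18],[0.32,0,0.18],[0.38,0,0.18],[0.427,-0.002,0.18],[0.427,-0.002,0.18],[0.427,-0.002,0.18]], delta_rot=[[0,0,0.11],[0,0,0.22],[0,0,0.33],[0,0,0.44],[0,0,0.55],[0,0,0.66],[0,0,0.77],[0,0,0.88],[0,0,1],[0,0,1],[0,0,1],[0,0,1]])

```text
time_s: 15.05
tcp_pos: [0.6743, -0.01, 0.4005]
eef_rot: [179.9, -0.0, -90.0]
contact_force: [-0.4, 0.0, -0.0]
gripper_width: 0.0702
gripper_force: 0.0
```

```bash
python3 -c "
from h import *; snap('w6')"
```

```text
(no output)
```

View pics/w6.png

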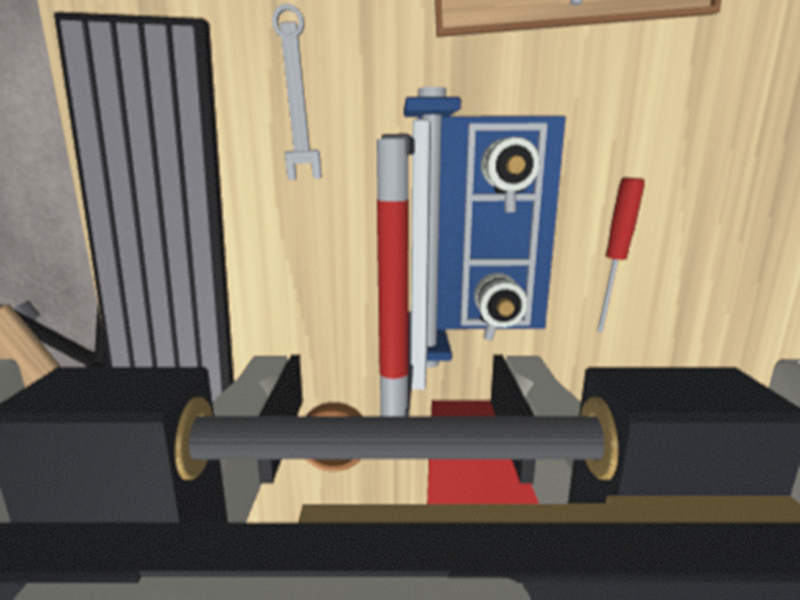

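The red grip is at column 393, rows 202–377, with both casters still in their bays.

```bash
python3 -c "
from h import *; w=load('w6')
for z in (.255,.263,.27): print([atz(w,p,z).round(4).tolist() for p in [(392.5,202),(393.5,377)]])"
```

```text
[[0.6761, -0.0619, 0.255], [0.6758, 0.0532, 0.255]]
[[0.676, -0.0628, 0.263], [0.6758, 0.0492, 0.263]]
[[0.676, -0.0635, 0.27], [0.6758, 0.0456, 0.27]]
```

Emit:
arm_command(travel=[[0.003,0.004,-0.08],[0.003,0.004,-0.16],[0.003,0.004,-0.22],[0.003,0.004,-0.26],[0.003,0.004,-0.28],[0.003,0.004,-0.282],[0.003,0.004,-0.282]], delta_rot=[[0,0,0],[0,0,0],[0,0,0],[0,0,0],[0,0,0],[0,0,0],[0,0,0]])

```text
time_s: 15.98
tcp_pos: [0.6763, -0.0077, 0.2623]
eef_rot: [-179.9, 0.0, -90.0]
contact_force: [0.4, -0.6, 0.7]
gripper_width: 0.07
gripper_force: 0.0
```

Emit:
arm_command(travel=[[0,0,0],[0,0,0],[0,0,0],[0,0,0],[0,0,0],[0,0,0],[0,0,0],[0,0,0],[0,0,0],[0,0,0]], delta_rot=[[0,0,0],[0,0,0],[0,0,0],[0,0,0],[0,0,0],[0,0,0],[0,0,0],[0,0,0],[0,0,0],[0,0,0]], grip=0.0, newtons=40)

```text
time_s: 17.23
tcp_pos: [0.676, -0.0077, 0.2611]
eef_rot: [-180.0, 0.0, -90.0]
contact_force: [0.6, -0.8, -0.6]
gripper_width: 0.017
gripper_force: 40.0
```

```bash
python3 - <<'E'
import numpy as np
# arc about hinge from rest (34,188) : lever angle a -> grip offset
R=np.hypot(34,188)/1000; a0=np.arctan2(34,188)
for i in range(0,19):
    a=a0-i*1.65/18 ; print(i,round(i*1.65/18,3),((np.array([R*np.sin(a),R*np.cos(a)])-[.034,.188])/.5).round(3))
E
```

```text
0 0.0 [-0.  0.]
1 0.092 [-0.035  0.005]
2 0.183 [-0.07   0.006]
3 0.275 [-0.105  0.004]
4 0.367 [-0.139 -0.001]
5 0.458 [-0.173 -0.009]
6 0.55 [-0.207 -0.02 ]
7 0.642 [-0.239 -0.034]
8 0.733 [-0.269 -0.051]
9 0.825 [-0.298 -0.071]
10 0.917 [-0.325 -0.093]
11 1.008 [-0.35  -0.118]
12 1.1 [-0.372 -0.145]
13 1.192 [-0.392 -0.174]
14 1.283 [-0.409 -0.204]
15 1.375 [-0.424 -0.236]
16 1.467 [-0.435 -0.269]
17 1.558 [-0.443 -0.303]
18 1.65 [-0.448 -0.338]
```

Emit:
arm_command(travel=[[-0.018,0.003,0],[-0.035,0.005,0],[-0.053,0,0.006],[-0.07,0,0.006],[-0.088,0,0.005],[-0.105,0,0.004],[-0.122,0,0.002],[-0.139,0,-0.001],[-0.156,0,-0.005],[-0.173,0,-0.009],[-0.19,0,-0.014],[-0.207,0,-0.02],[-0.223,0,-0.027],[-0.239,0,-0.034],[-0.254,0,-0.042],[-0.269,0,-0.051],[-0.284,0,-0.061],[-0.298,0,-0.071],[-0.298,0,-0.071]], delta_rot=[[0,0,0],[0,0,0],[0,0,0],[0,0,0],[0,0,0],[0,0,0],[0,0,0],[0,0,0],[0,0,0],[0,0,0],[0,0,0],[0,0,0],[0,0,0],[0,0,0],[0,0,0],[0,0,0],[0,0,0],[0,0,0],[0,0,0]])

```text
time_s: 19.6
tcp_pos: [0.526, -0.0074, 0.2249]
eef_rot: [179.9, 0.0, -90.0]
contact_force: [3.6, 3.5, 3.3]
gripper_width: 0.0168
gripper_force: 40.0
```

Emit:
arm_command(travel=[[-0.014,0,-0.011],[-0.027,0,-0.022],[-0.04,0,-0.034],[-0.052,0,-0.047],[-0.063,0,-0.06],[-0.074,0,-0.074],[-0.084,0,-0.088],[-0.094,0,-0.103],[-0.103,0,-0.118],[-0.111,0,-0.133],[-0.119,0,-0.149],[-0.126,0,-0.165],[-0.132,0,-0.181],[-0.132,0,-0.181]], delta_rot=[[0,0,0],[0,0,0],[0,0,0],[0,0,0],[0,0,0],[0,0,0],[0,0,0],[0,0,0],[0,0,0],[0,0,0],[0,0,0],[0,0,0],[0,0,0],[0,0,0]])

```text
time_s: 21.35
tcp_pos: [0.4618, -0.0074, 0.1351]
eef_rot: [-179.9, 0.0, -89.9]
contact_force: [7.4, 2.0, 3.6]
gripper_width: 0.0167
gripper_force: 40.0
```

```bash
python3 -c "
from h import *; s=snap('s7','scene'); t=snap('t7','top'); w=snap('w7')
a=s['img'][150:290,220:360,::-1]; b=w['img'][...,::-1]
f=lambda i,x,y: cv2.resize(i,(x,y),interpolation=cv2.INTER_CUBIC)
cv2.imwrite('pics/j7.png',np.hstack([f(a,400,400),f(b,400,400)]))"
```

View pics/j7.png

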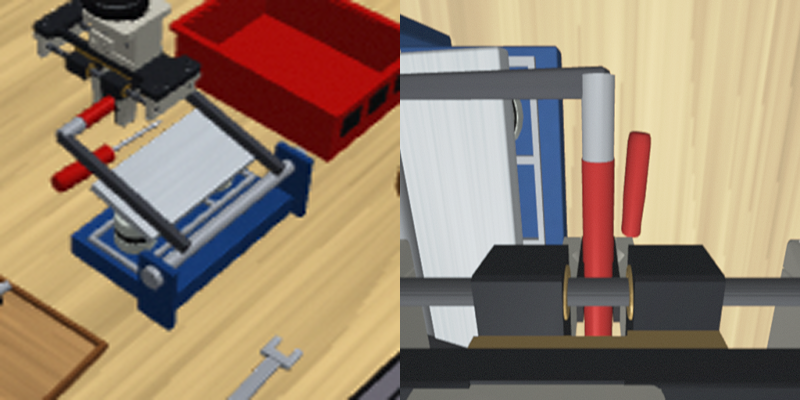

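The casters are under the plate, the lever is held in the fingers, and nothing has shifted. Now I'll press slowly to the stop.

Emit:
arm_command(travel=[[-0.002,0,-0.008],[-0.004,0,-0.017],[-0.006,0,-0.025],[-0.008,0,-0.034],[-0.009,0,-0.043],[-0.01,0,-0.052],[-0.012,0,-0.06],[-0.013,0,-0.069],[-0.013,0,-0.069],[-0.013,0,-0.069]], delta_rot=[[0,0,0],[0,0,0],[0,0,0],[0,0,0],[0,0,0],[0,0,0],[0,0,0],[0,0,0],[0,0,0],[0,0,0]])

```text
time_s: 22.75
tcp_pos: [0.4527, -0.0076, 0.1002]
eef_rot: [179.8, 0.0, -90.0]
contact_force: [-3.0, 7.5, 7.5]
gripper_width: 0.0172
gripper_force: 40.0
```

Emit:
arm_command(travel=[[-0.001,0,-0.006],[-0.001,0,-0.012],[-0.001,0,-0.018],[-0.001,0,-0.018],[-0.001,0,-0.018]], delta_rot=[[0,0,0],[0,0,0],[0,0,0],[0,0,0],[0,0,0]])

```text
time_s: 23.38
tcp_pos: [0.4514, -0.0076, 0.0909]
eef_rot: [179.7, -0.0, -90.0]
contact_force: [-5.4, 9.4, 8.6]
gripper_width: 0.0172
gripper_force: 40.0
```

Emit:
arm_command(travel=[[0,0,-0.006],[0,0,-0.012],[0,0,-0.012],[0,0,-0.012]], delta_rot=[[0,0,0],[0,0,0],[0,0,0],[0,0,0]])

```text
time_s: 23.88
tcp_pos: [0.4508, -0.0077, 0.0849]
eef_rot: [179.7, -0.0, -90.0]
contact_force: [-8.8, 10.6, 11.6]
gripper_width: 0.0168
gripper_force: 40.0
```

```bash
python3 -c "
from h import *; from plant import r
s=snap('s8','scene'); w=snap('w8'); q=r.get_state(); print(q['contact_force'],q['tcp_pos'])
a=s['img'][150:290,220:360,::-1]; b=w['img'][...,::-1]
f=lambda i,x,y: cv2.resize(i,(x,y),interpolation=cv2.INTER_CUBIC)
cv2.imwrite('pics/j8.png',np.hstack([f(a,400,400),f(b,400,400)]))"
```

```text
[-7.68005893 11.72085424 12.2415513 ] [ 0.45078026 -0.00765113  0.08493174]
```

View pics/j8.png

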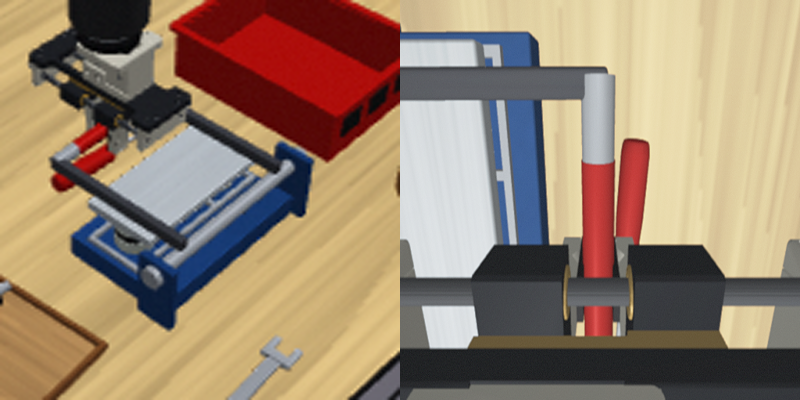

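The plate looks level with the casters beneath it. I'll check the lever angle numerically for slip in the jaws.

```bash
python3 - <<'E'
from h import *
from plant import r
for n in("w6","w7","w8"):
    c=load(n); im=c["img"].astype(int); red=(im[...,0]>110)&(im[...,1]<75)&(im[...,2]<75)
    cols=slice(360,400) if n!="w6" else slice(240,265)
    if n=="w6": cols=slice(238,266)
    m=red.copy(); m[:, :int(512*(575/400-1)) if n!="w6" else 238]=False
    x0,x1=(225,275)
    k=red[:,x0:x1]; rows=np.where(k.sum(1)>8)[0]; top=rows[0]; w=[int(k[j].sum()) for j in range(top+3,top+30,6)]
    print(n,top,w, "z for y=-.0628:",end=" ")
    for z in np.arange(.07,.28,.002):
        P=atz(c,((x0+x1)/2,top),z,False)
        if abs(P[1]+.0628)<.001: print(round(z,3),end=" ")
    print()
s=load("s8")
for a in (1.5,1.55,1.6,1.65,1.7):
    b=np.arctan2(34,188)-a; 
    print(a,[((proj(s,[.6415+.191*np.sin(b),y,.075+.191*np.cos(b)])-[220,150])*400/140).round(0).tolist() for y in(-.094,-.0628)], end=" ")
    d=np.array([np.sin(b),np.cos(b)]); n=np.array([-d[1],d[0]]) # plate corner
    print([((proj(s,[.6415+.125*d[0],y,.075+.125*d[1]])-[220,150])*400/140).round(0).tolist() for y in(-.1115,.0935)])
E
```

```text
w6 129 [19, 19, 19, 19, 19] z for y=-.0628: 0.252 0.254 0.256 0.258 0.26 0.262 0.264 0.266 0.268 0.27 
w7 155 [41, 41, 40, 40, 40] z for y=-.0628: 0.134 0.136 0.138 0.14 0.142 0.144 
w8 157 [41, 41, 41, 40, 40] z for y=-.0628: 0.088 0.09 0.092 0.094 0.096 
1.5 [[60.0, 143.0], [79.0, 130.0]] [[90.0, 187.0], [206.0, 102.0]]
1.55 [[59.0, 148.0], [78.0, 135.0]] [[89.0, 190.0], [205.0, 106.0]]
1.6 [[58.0, 153.0], [77.0, 140.0]] [[88.0, 194.0], [204.0, 109.0]]
1.65 [[57.0, 159.0], [76.0, 146.0]] [[88.0, 197.0], [203.0, 113.0]]
1.7 [[57.0, 165.0], [76.0, 152.0]] [[87.0, 201.0], [203.0, 117.0]]
```

Emit:
arm_command(travel=[[0,0,0],[0,0,-0.006],[0,0,-0.012],[0,0,-0.012]], delta_rot=[[0,0,0],[0,0,0],[0,0,0],[0,0,0]], newtons=60)

```text
time_s: 24.48
tcp_pos: [0.4507, -0.0077, 0.0831]
eef_rot: [179.7, -0.1, -89.9]
contact_force: [-31.8, 16.3, 74.4]
gripper_width: 0.0166
gripper_force: 60.0
```

```bash
python3 - <<'E'
from h import *
s=snap("s9","scene"); w=snap("w9"); a=load("s8")
for n in("s7","s8","s9"):
    c=load(n); g=c["img"].astype(int)
    # plate near edge: brightness profile down a few columns
    for x in (255,265,275):
        col=g[180:250,x].min(1); j=np.where(col>140)[0]; print(n,x,180+j.min() if len(j) else None,180+j.max() if len(j) else None,end=" | ")
    print()
d=np.abs(s["img"].astype(int)-a["img"]).max(2)>40; ys,xs=np.where(d[150:290,220:360]); print(len(xs))
for a_ in(1.55,1.6,1.65):
    b=np.arctan2(34,188)-a_; print(a_,proj(s,[.6415+.191*np.sin(b),-.0628,.075+.191*np.cos(b)]).round(2))
for n in("s7","s8","s9"):
    g=load(n)["img"][195:230,238:262].astype(int); m=(g[...,0]>100)&(g[...,1]<75); wm=(g.min(2)>120)&(g.max(2)-g.min(2)<25); y,x=np.where(wm); print(n,"white end",x.mean()+238,y.mean()+195,len(x))
E
```

```text
s7 255 214 235 | s7 265 198 242 | s7 275 192 246 | 
s8 255 221 235 | s8 265 198 242 | s8 275 202 246 | 
s9 255 221 235 | s9 265 198 242 | s9 275 202 246 | 
139
1.55 [247.14 197.24]
1.6 [246.8  199.12]
1.65 [246.58 201.06]
s7 white end 255.75806451612902 214.0 62
s8 white end 252.2051282051282 214.57692307692307 78
s9 white end 252.18666666666667 214.61333333333334 75
```

The force rose sharply to 74 N with no further lever motion, so the lever is firmly at its stop. Next I'll ease it back up slowly along the arc.

Emit:
arm_command(travel=[[0,0,0.008],[0.002,0,0.018],[0.005,0,0.035],[0.009,0,0.052],[0.013,0,0.069],[0.018,0,0.086],[0.024,0,0.102],[0.031,0,0.118],[0.039,0,0.134],[0.047,0,0.149],[0.056,0,0.164],[0.066,0,0.179],[0.076,0,0.193],[0.087,0,0.207],[0.098,0,0.22],[0.11,0,0.233],[0.123,0,0.245],[0.136,0,0.256],[0.15,0,0.267],[0.15,0,0.267]], delta_rot=[[0,0,0],[0,0,0],[0,0,0],[0,0,0],[0,0,0],[0,0,0],[0,0,0],[0,0,0],[0,0,0],[0,0,0],[0,0,0],[0,0,0],[0,0,0],[0,0,0],[0,0,0],[0,0,0],[0,0,0],[0,0,0],[0,0,0],[0,0,0]], newtons=45)

```text
time_s: 27.08
tcp_pos: [0.518, -0.009, 0.2151]
eef_rot: [178.9, -0.1, -90.0]
contact_force: [-51.4, 14.1, 61.1]
gripper_width: 0.0172
gripper_force: 45.0
```

Emit:
arm_command(travel=[[0.014,0,0.01],[0.029,0,0.02],[0.044,0,0.029],[0.059,0,0.037],[0.075,0,0.044],[0.091,0,0.051],[0.108,0,0.057],[0.125,0,0.062],[0.142,0,0.066],[0.159,0,0.07],[0.176,0,0.073],[0.193,0,0.075],[0.211,0,0.076],[0.228,0,0.077],[0.246,0,0.077],[0.263,0,0.076],[0.28,0,0.074],[0.296,0,0.072],[0.296,0,0.072]], delta_rot=[[0,0,0],[0,0,0],[0,0,0],[0,0,0],[0,0,0],[0,0,0],[0,0,0],[0,0,0],[0,0,0],[0,0,0],[0,0,0],[0,0,0],[0,0,0],[0,0,0],[0,0,0],[0,0,0],[0,0,0],[0,0,0],[0,0,0]])

```text
time_s: 29.45
tcp_pos: [0.6759, -0.0084, 0.2494]
eef_rot: [179.8, -0.1, -90.0]
contact_force: [0.3, -0.0, 10.5]
gripper_width: 0.017
gripper_force: 45.0
```

Emit:
arm_command(travel=[[0,0,0],[0,0,0],[0,0,0],[0,0,0],[0,0,0]], delta_rot=[[0,0,0],[0,0,0],[0,0,0],[0,0,0],[0,0,0]], grip=0.7)

```text
time_s: 30.08
tcp_pos: [0.6768, -0.0077, 0.2489]
eef_rot: [180.0, -0.0, -90.0]
contact_force: [0.1, -0.4, -0.3]
gripper_width: 0.0593
gripper_force: 0.0
```

Emit:
arm_command(travel=[[0,0,0.04],[0,0,0.1],[0,0,0.2],[0,0,0.3],[-0.04,0,0.3],[-0.13,0,0.3],[-0.22,0,0.3],[-0.31,0,0.28],[-0.4,0,0.22],[-0.43,0,0.14],[-0.43,0,0.12],[-0.43,0,0.12],[-0.43,0,0.12],[-0.43,0,0.12],[-0.43,0,0.12]], delta_rot=[[0,0,0],[0,0,0],[0,0,0],[0,0,0],[0,0,-0.1],[0,0,-0.2],[0,0,-0.3],[0,0,-0.4],[0,0,-0.5],[0,0,-0.6],[0,0,-0.7],[0,0,-0.8],[0,0,-0.9],[0,0,-1],[0,0,-1]])

```text
time_s: 31.95
tcp_pos: [0.4618, -0.0077, 0.3092]
eef_rot: [180.0, 0.0, -179.9]
contact_force: [0.5, 0.1, 0.2]
gripper_width: 0.0613
gripper_force: 0.0
```

```bash
python3 -c "
from h import *; w=snap('w10'); snap('s10','scene'); print(rings(w,.074,th=172),rings(w,.074,th=165))"
```

```text
[(302, 232, 0.5616, 0.0614, 49.6), (205, 232, 0.5613, -0.0787, 49.0)] []
```

View pics/w10.png

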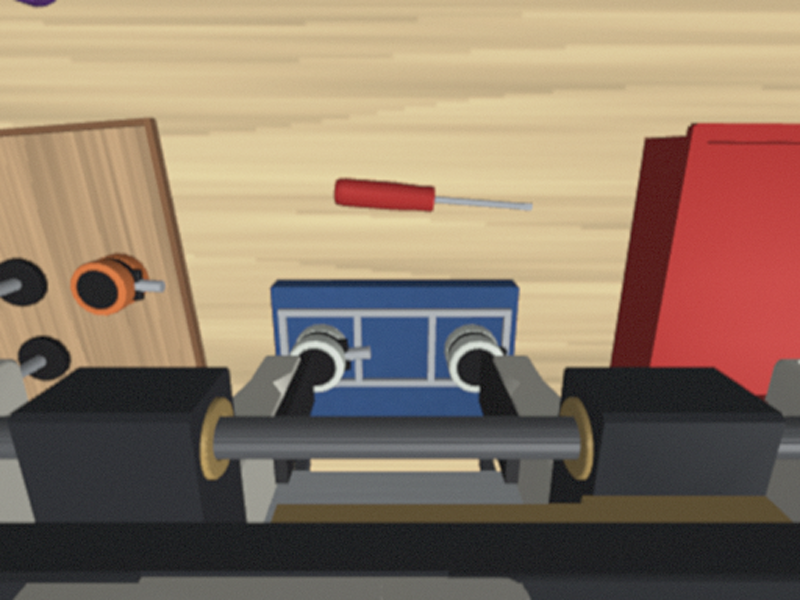

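Both casters are still in their bays at (320,362) and (473,362), no brass is standing proud, and the lever is up. Now bay3's caster goes to the crate.

Emit:
arm_command(travel=[[0.06,0.05,0],[0.14,0.1,0],[0.198,0.138,-0.04],[0.198,0.138,-0.14],[0.198,0.138,-0.24],[0.198,0.138,-0.32],[0.198,0.138,-0.38],[0.198,0.138,-0.42],[0.198,0.138,-0.445],[0.198,0.138,-0.454],[0.198,0.138,-0.454],[0.198,0.138,-0.454]], delta_rot=[[0,0,0],[0,0,0],[0,0,0],[0,0,0],[0,0,0],[0,0,0],[0,0,0],[0,0,0],[0,0,0],[0,0,0],[0,0,0],[0,0,0]], grip=0.8)

```text
time_s: 33.55
tcp_pos: [0.5615, 0.0615, 0.0829]
eef_rot: [180.0, 0.1, -180.0]
contact_force: [-0.5, 0.4, -0.1]
gripper_width: 0.0704
gripper_force: 0.0
```

Emit:
arm_command(travel=[[0,0,0],[0,0,0],[0,0,0],[0,0,0],[0,0,0],[0,0,0]], delta_rot=[[0,0,0],[0,0,0],[0,0,0],[0,0,0],[0,0,0],[0,0,0]], grip=0.4, newtons=15)

```text
time_s: 34.3
tcp_pos: [0.5612, 0.0615, 0.0823]
eef_rot: [180.0, 0.0, -180.0]
contact_force: [-1.4, 1.2, 4.5]
gripper_width: 0.0494
gripper_force: 15.0
```

```bash
python3 -c "
from h import *; t=load('top')
print([atz(t,p,.08).round(3).tolist() for p in [(189,270),(281,267),(281,380),(188,381)]])"
```

```text
[[0.631, 0.424, 0.08], [0.63, 0.202, 0.08], [0.357, 0.203, 0.08], [0.362, 0.421, 0.08]]
```

Emit:
arm_command(travel=[[0,0,0.04],[0,0,0.12],[0,0,0.2],[0,0.06,0.24],[-0.01,0.16,0.24],[-0.022,0.28,0.24],[-0.022,0.4,0.24],[-0.022,0.46,0.24],[-0.022,0.477,0.22],[-0.022,0.477,0.16],[-0.022,0.477,0.1],[-0.022,0.477,0.04],[-0.022,0.477,-0.01],[-0.022,0.477,-0.035],[-0.022,0.477,-0.044],[-0.022,0.477,-0.044],[-0.022,0.477,-0.044]], delta_rot=[[0,0,0],[0,0,0],[0,0,0],[0,0,0],[0,0,0],[0,0,0],[0,0,0],[0,0,0],[0,0,0],[0,0,0],[0,0,0],[0,0,0],[0,0,0],[0,0,0],[0,0,0],[0,0,0],[0,0,0]])

```text
time_s: 36.42
tcp_pos: [0.5504, 0.3002, 0.0611]
eef_rot: [179.9, 0.1, -180.0]
contact_force: [0.3, -0.3, -1.6]
gripper_width: 0.0495
gripper_force: 15.0
```

Emit:
arm_command(travel=[[0,0,0],[0,0,0],[0,0,0],[0,0,0]], delta_rot=[[0,0,0],[0,0,0],[0,0,0],[0,0,0]], grip=0.8)

```text
time_s: 36.92
tcp_pos: [0.55, 0.2999, 0.0602]
eef_rot: [180.0, 0.0, -180.0]
contact_force: [0.5, -0.4, 0.1]
gripper_width: 0.07
gripper_force: 0.0
```

Emit:
arm_command(travel=[[0,0,0.08],[0,0,0.18],[0,0,0.28],[-0.05,-0.1,0.38],[-0.1,-0.22,0.46],[-0.15,-0.34,0.5],[-0.178,-0.46,0.5],[-0.178,-0.56,0.5],[-0.178,-0.615,0.5],[-0.178,-0.615,0.5]], delta_rot=[[0,0,0],[0,0,0],[0,0,0],[0,0,0],[0,0,0],[0,0,0],[0,0,0],[0,0,0],[0,0,0],[0,0,0]])

```text
time_s: 38.17
tcp_pos: [0.4604, -0.01, 0.3105]
eef_rot: [180.0, 0.1, 179.8]
contact_force: [0.1, 0.1, 0.9]
gripper_width: 0.0702
gripper_force: 0.0
```

```bash
python3 -c "
from h import *; w=snap('w11'); print([rings(w,.074,th=t) for t in (165,172,176)])"
```

```text
[[(469, 219, 0.5397, 0.2826, 51.2)], [(207, 234, 0.5612, -0.0779, 48.8), (469, 219, 0.5392, 0.2811, 48.0)], [(207, 234, 0.5608, -0.0784, 47.9), (469, 220, 0.5399, 0.2797, 45.2)]]
```

Bay1's caster is still at (0.561, -0.078), and the first caster is in the crate.

Emit:
arm_command(travel=[[0.06,-0.05,0],[0.14,-0.1,0],[0.2,-0.137,-0.04],[0.2,-0.137,-0.14],[0.2,-0.137,-0.24],[0.2,-0.137,-0.32],[0.2,-0.137,-0.38],[0.2,-0.137,-0.42],[0.2,-0.137,-0.447],[0.2,-0.137,-0.456],[0.2,-0.137,-0.456],[0.2,-0.137,-0.456]], delta_rot=[[0,0,0],[0,0,0],[0,0,0],[0,0,0],[0,0,0],[0,0,0],[0,0,0],[0,0,0],[0,0,0],[0,0,0],[0,0,0],[0,0,0]])

```text
time_s: 39.72
tcp_pos: [0.5615, -0.076, 0.0829]
eef_rot: [180.0, 0.1, -180.0]
contact_force: [0.2, 0.1, 0.1]
gripper_width: 0.0702
gripper_force: 0.0
```

Emit:
arm_command(travel=[[0,0,0],[0,0,0],[0,0,0],[0,0,0],[0,0,0],[0,0,0]], delta_rot=[[0,0,0],[0,0,0],[0,0,0],[0,0,0],[0,0,0],[0,0,0]], grip=0.4, newtons=15)

```text
time_s: 40.48
tcp_pos: [0.5611, -0.0763, 0.0824]
eef_rot: [-180.0, 0.0, -180.0]
contact_force: [-1.1, -1.0, 5.1]
gripper_width: 0.0495
gripper_force: 15.0
```

Emit:
arm_command(travel=[[0,0,0.04],[0,0,0.12],[0,0,0.2],[-0.03,0.06,0.24],[-0.08,0.16,0.24],[-0.13,0.28,0.24],[-0.18,0.4,0.24],[-0.22,0.52,0.24],[-0.242,0.64,0.24],[-0.242,0.73,0.24],[-0.242,0.752,0.22],[-0.242,0.752,0.14],[-0.242,0.752,0.06],[-0.242,0.752,0],[-0.242,0.752,-0.03],[-0.242,0.752,-0.044],[-0.242,0.752,-0.044],[-0.242,0.752,-0.044]], delta_rot=[[0,0,0],[0,0,0],[0,0,0],[0,0,0],[0,0,0],[0,0,0],[0,0,0],[0,0,0],[0,0,0],[0,0,0],[0,0,0],[0,0,0],[0,0,0],[0,0,0],[0,0,0],[0,0,0],[0,0,0],[0,0,0]])

```text
time_s: 42.72
tcp_pos: [0.4404, 0.3003, 0.0611]
eef_rot: [179.9, 0.1, -180.0]
contact_force: [-0.5, -0.1, -1.2]
gripper_width: 0.0492
gripper_force: 15.0
```

Emit:
arm_command(travel=[[0,0,0],[0,0,0],[0,0,0],[0,0,0]], delta_rot=[[0,0,0],[0,0,0],[0,0,0],[0,0,0]], grip=0.8)

```text
time_s: 43.22
tcp_pos: [0.44, 0.2999, 0.0602]
eef_rot: [180.0, 0.0, -180.0]
contact_force: [0.1, -0.4, 0.3]
gripper_width: 0.0698
gripper_force: 0.0
```

Emit:
arm_command(travel=[[0,0,0.08],[0,0,0.18],[0,0,0.28],[0,-0.06,0.38],[0,-0.15,0.46],[0,-0.25,0.5],[0,-0.35,0.5],[0,-0.35,0.5]], delta_rot=[[0,0,0],[0,0,0],[0,0,0],[0,0,0],[0,0,0],[0,0,0],[0,0,0],[0,0,0]])

```text
time_s: 44.22
tcp_pos: [0.4395, 0.1223, 0.3108]
eef_rot: [179.9, 0.1, 179.9]
contact_force: [0.5, -0.6, -0.3]
gripper_width: 0.0701
gripper_force: 0.0
```

```bash
python3 -c "
from h import *; w=snap('w12'); s=snap('s12','scene')
f=lambda i: cv2.resize(i,(400,500),interpolation=cv2.INTER_CUBIC)
cv2.imwrite('pics/j12.png',np.hstack([f(s['img'][120:350,130:400,::-1]),f(w['img'][:,150:,::-1])]))"
```

```text
(no output)
```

View pics/j12.png

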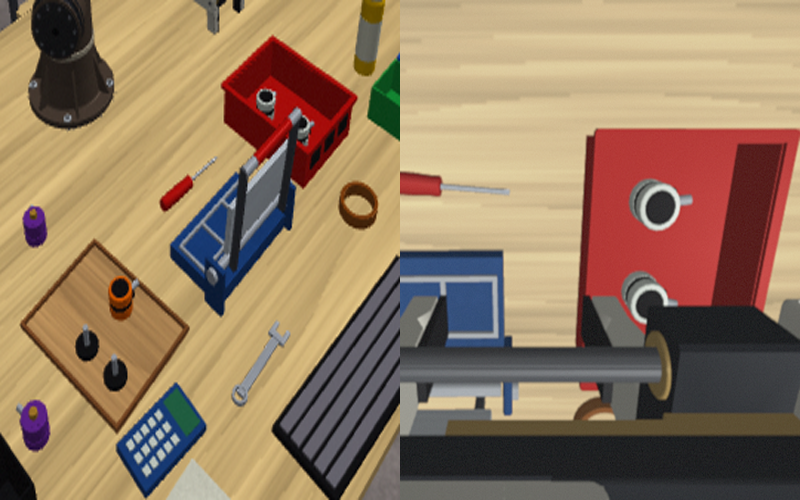

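Both casters are in the crate, at (265,100) and (300,127) in the left half. The lever is up at rest, and the tray items and bystanders are where they were.

```bash
python3 -c "
from plant import close_job; print(close_job())"
```

```text
the job is handed in; nothing more can be done
None
```

The job is handed in: both white-wheeled casters (only two were present) were pressed in one full stroke, the lever was eased back to rest, and both are in the red crate; the pins look flush in the images, but I had no pin-depth reading to confirm it.

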